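# Load-test a coil spring and record the verdict

## Robot

A 7-joint arm with a two-finger parallel gripper is mounted at the origin on the work surface; the furniture and walls round the work are solid. World frame = base frame: x ahead of the robot, y to its left, z up, the work surface at z = 0. Lengths are in m, angles in rad, forces in N, time in s.
With the tool pointing down it reaches from about 0.4 to 0.875 m from the base axis. Payload 6.5 kg.
Tool frame: the origin (TCP) lies at the very end of the fingers, on their centre line; the grasp point (between the pads) lies 19 mm behind it; z points along the fingers, y is the line along which they close (so a half turn about z gives the same grasp; the last joint's range is limited). The gripper opens to 88 mm and grips with 3 to 60 N. Pads are 18 mm wide; open, the fingers measure 123 mm over their backs; the gripper's body (75 mm by 187 mm) begins 45 mm behind the grasp point.
Start: joints at [1.253, 0.536, -0.004, 1.538, 0.003, 1.067, -0.071], TCP at [0.162, -0.629, 0.239] pointing down, gripper open.
Joint ranges: [-2.7, 2.7], [-0.37, 2.16], [-1.27, 1.26], [0.24, 2.4], [-1.31, 4.45], [0.19, 1.91], [-2.76, 2.76]. Speed limits (rad/s): [2.39, 2.39, 3.14, 3.14, 3.14, 3.14, 3.14].

## Interface

Orientations are given as a unit quaternion [w, x, y, z].
In Python, from plant import r, cams, job gives the robot as it stands.
- The arm moves only by the shell command python3 -m crank 'ROWS' [OPENING] [FORCE]. ROWS is text: rows parted by semicolons, each of 4 numbers parted by spaces: the shift along the world's x, y, z in cm, then the turn about the world's z in degrees. A call has 1 to 20 rows; each row is the pose to reach, as a shift and turn from the pose commanded when the call began; what a row does not reach only later rows make up. A row lasts 1/10 s, in which the tool goes at most 50 mm and 8.59 degrees, less where a joint would pass 70% of its speed; a pose out of reach is approached as far as the arm can. A call with a gripper value outside its range is refused whole. OPENING is the opening, from 0 (shut) to 1 (fully open), set as the call begins (- or left out, the last holds). The fingers move at their own pace and stop on an object; FORCE is the grip in N (left out, the last holds). Time passes only in rows, so rows that repeat a pose let the fingers close. It gives the time, the measured TCP pose, the force, the opening and the grip force at its end, in the units of the state.
- r.sense(): the state, without advancing time (a new reading comes with each control period).
- cams.get_image(name): name is "scene" or "side" or "wrist"; returns (picture, depth): 384x512x3 uint8, red, green, blue; 384x512 float32, m along the optical axis (not along the pixel's ray), 0 where there is no reading.
- cams.camera_params(name): a dict with "mtx" (3x3 intrinsics, pixels), "R" (3x3) and "t" (3): a world point X has camera coordinates R X + t. Camera axes: x right, y down, z forward; pixel columns grow to the right and rows downward; lengths in m; the calibration is good to about 2 mm. A picture is of the moment at which its call begins: read the wrist's pose just before it. camera_params takes no time and is no camera call; for the wrist camera it gives the pose at the moment of the call.
- job.job_done(): hands the job in; it is judged then, once.
Trained networks look in the newest picture that a camera, given by its name, has taken for a name from the list of things; names that differ only in an ending like _2 or _b are one class to them, and where a whole thing is asked for, a point or a joint stands for the part that bears it (a point fixed in the world has none). Each returns a list of dicts, best first, with "score" (0 to 1); they miss things now and then, are a little off and sometimes report something else, mostly with a low value. They report only what shows in the picture. A call takes as long as a camera call.
- cams.trace(query, camera): "region" (384x512 bool, what is visible of it) and "position" ([column, row] in pixels, amid what is visible of it).
The state is a dict: "time": time; "joint_positions": joint angles; "joint_vel": joint speeds; "tau": joint torques, N m; "tcp_pos": TCP position; "eef_rot": TCP orientation; "contact_force": force on the tool from outside, world axes, zero at the start; "moment": the same for the moment, N m; "gripper_width": finger opening in m; "grasp_force": force on a finger pad.
Only numpy, scipy, OpenCV 4.12 (cv2) and the standard library are available. Lean on these libraries where they do the work, as an engineer would, in place of code of your own. Each camera call takes 0.05 s, during which the arm holds its last target. There are 200 camera calls.

## Task

Test the coil spring on the blue spring gauge: push its steel cap straight down until it carries 12 newtons (10 to 14 will do, never more than 16), hold that load for at least half a second, then let the spring up again; the black drag pointer stays on the scale where the loaded spring left it. If the pointer stopped in the green, above the black reference line, the spring is good: throw the white switch on the gauge over to the green dot; if it stopped in the red, below the line, throw it to the red dot. Do not push the pointer by hand, leave the switch alone until the test is done, and do not disturb the things standing round the gauge.

Things in the scene. Friction and masses are not known exactly. Their poses are not given: they have to be found in the camera images.
- gauge: blue spring gauge, fixed; base 120 (x) x 230 (y) x 22 mm. Origin on the table; x points away from the operator, y left along the base. It bears, at mm (x, y): the spring (0, 55); the scale, an aluminium plate 40 wide, 8 thick, its top 128 above the table, at (15, 5), its -x face green above, red below; the switch (0, -85); a green dot (-46, -85), a red dot (46, -85)
- cap: steel cap on the coil spring, 38 mm across, 12 mm thick; a dark arm 6 mm wide at its side reaches 57 mm along the gauge's -y to above the pointer. Origin at the middle of its underside
- cap_top (a point): middle of the cap's flat top, where to press; 130 mm above the table with the spring unloaded
- cap_travel (a joint): how far the cap is pressed down, m; 0 = let up against its stop, at most 0.05. The spring is preloaded: it yields only beyond an unknown load of some 1 to 9 N, and from there gives about 1 mm for each 0.3 N. Its strength differs from spring to spring and cannot be seen beforehand
- pointer: black bar 46 mm wide and 3 mm thick across the scale's front, with a yellow middle piece beneath the cap's arm. Origin at its middle. The cap's arm pushes it down and it stays by friction (0.6 N)
- pointer_travel (a joint): how far the pointer stands below the top of its track, m; it starts at 0.000 to 0.004; at 0.023 it stands exactly on the reference line; less = in the green (good spring), more = in the red (weak spring)
- reference_line (a point): middle of the black line 2 mm high across the scale, between green and red, 92.5 mm above the table
- verdict (a joint): white toggle switch, rad: 0 = right over towards the green dot (the gauge's -x side), 1.0 = right over towards the red dot (+x side); starts about the middle and stays where it is left, by friction
- verdict_tip (a point): centre of the switch's white ball, 26 mm across, 92 to 99 mm above the table. Its 55 mm stalk swings about a pivot 44 mm above the table at the gauge's (0, -85) mm, axis along the gauge's y; at either end the ball is 26 mm to that side of the pivot. Grey housing below: 70 (x) x 50 (y) mm, top 47 mm above the table. A sideways push of about 1.5 N moves the ball
- soda_can_mid (a point): red drink can, 66 mm across, 115 mm tall, bystander; point half-way up
- doming_block_mid (a point): aluminium block with round cups, 52x52x26 mm, bystander; its centre
- rivet_tin_mid (a point): round tin, 54 mm across, 24 mm tall, bystander; its centre

How it is judged:
On the way, in this order (a step that is already met when the one before it is completed fails the run):
1. the cap carries 10 to 14 N for half a second, with the switch still about the middle (contact force between anything else and cap between 10 and 14 N and value of joint cap_travel above 0.005 m and value of joint verdict between 0.25 and 0.75 rad), for 0.5 s.
2. the spring is let up again, with the switch still about the middle (value of joint cap_travel below 0.003 m and value of joint verdict between 0.25 and 0.75 rad), for 0.1 s.
At the end, for the whole second after the job is handed in: the spring is let up (cap within 3 mm of its stop), the pointer stands where the test left it, and the switch rests within 0.2 rad of the green end if the pointer is above the reference line, of the red end if below (within 2 mm of the line either will do) (value of joint cap_travel below 0.003 m and value of joint pointer_travel above 0.007 m and velocity of joint verdict between -0.05 and 0.05 rad/s and ((value of joint pointer_travel below 0.025 m and value of joint verdict below 0.2 rad) or (value of joint pointer_travel above 0.021 m and value of joint verdict above 0.8 rad))); the robot touches nothing.
It fails at once if the cap is loaded with more than 16 N (contact force between anything else and cap above 16 N).
It fails at once if the robot pushes the pointer itself (contact force between any of the fingers, the arm and pointer above 0.4 N).
It fails at once if a bystander is moved by more than 15 mm (distance of any of soda_can_mid, doming_block_mid, rivet_tin_mid from where it was at the start of the episode above 0.015 m).
It also fails if it takes over 51 s, if anything falls off the work surface, if the arm or the gripper's body presses on something with over 40 N, if the wrist force passes 120 N, or if a joint passes its speed limit or range.

## Working session

There is one attempt and no reset: what is moved stays moved. The work goes in short steps, Python scripts to look and compute and a shell command to move; the robot and the scene stay as the last step left them, time stands still between calls to the robot, and variables do not carry over. Pictures are saved under pics/ and viewed, at most 10 in all, crops included, and the job is handed in when it is done.

```bash
mkdir -p pics; cat > h.py <<'E'
import numpy as np,cv2
from plant import r,cams,job
def px2w(name,uv,d):
    p=cams.camera_params(name);K=np.array(p["mtx"]);R=np.array(p["R"]);t=np.array(p["t"])
    uv=np.atleast_2d(uv).astype(float);d=np.atleast_1d(d)
    c=np.c_[(uv[:,0]-K[0,2])/K[0,0],(uv[:,1]-K[1,2])/K[1,1],np.ones(len(uv))]*d[:,None]
    return (c-t)@R
def cloud(name,mask,depth):
    v,u=np.nonzero(mask&(depth>0));return px2w(name,np.c_[u,v],depth[v,u])
E
python3 - <<'E'
from h import *
s=r.sense();print(s["time"],s["tcp_pos"],s["eef_rot"],s["contact_force"])
im=[]
for n in ("scene","side"):
    p,d=cams.get_image(n);cv2.imwrite(f"pics/{n}0.png",p[:,:,::-1]);np.save(f"{n}0.npy",d)
    q=cams.camera_params(n);print(n,-np.array(q["R"]).T@q["t"],np.array(q["R"])[2])
    for k in ("cap","verdict","gauge","pointer","soda_can_mid","doming_block_mid","rivet_tin_mid"):
        for o in cams.trace(k,n)[:1]:
            c=cloud(n,o["region"],d)
            if len(c):print(k,round(o["score"],2),o["position"],len(c),np.percentile(c,[2,50,98],axis=0).round(3).tolist())
E
```

```text
0.0 [ 0.16180416 -0.62892623  0.23783733] [-8.33806665e-04  9.92076945e-01  1.25628870e-01 -1.65830913e-04] [-0.34127023  0.76903224 -0.14962522]
scene [0.01885627 0.40487057 0.63848881] [ 0.59546646 -0.51818493 -0.61392514]
cap 0.68 [293.5, 188.9] 200 [[0.43, -0.142, 0.111], [0.447, -0.092, 0.127], [0.482, -0.076, 0.13]]
verdict 0.59 [297.8, 166.9] 117 [[0.509, -0.316, 0.006], [0.52, -0.208, 0.096], [0.598, -0.201, 0.111]]
gauge 0.57 [288.9, 209.8] 2683 [[0.41, -0.246, 0.011], [0.466, -0.115, 0.022], [0.568, -0.031, 0.129]]
soda_can_mid 0.84 [302.1, 258.5] 1521 [[0.293, -0.042, 0.001], [0.314, 0.016, 0.088], [0.351, 0.031, 0.113]]
rivet_tin_mid 0.56 [339.6, 239.9] 416 [[0.302, -0.158, 0.0], [0.324, -0.128, 0.022], [0.352, -0.11, 0.024]]
side [ 0.33296359 -0.70731932  0.66673624] [ 0.20376421  0.73762823 -0.64372723]
cap 0.65 [228.2, 207.2] 371 [[0.433, -0.141, 0.041], [0.453, -0.107, 0.127], [0.482, -0.027, 0.131]]
verdict 0.77 [280.3, 251.7] 209 [[0.512, -0.227, 0.062], [0.522, -0.219, 0.103], [0.532, -0.211, 0.111]]
gauge 0.75 [254.7, 255.8] 7246 [[0.394, -0.263, 0.008], [0.483, -0.155, 0.022], [0.577, -0.056, 0.128]]
pointer 0.48 [252.9, 222.6] 89 [[0.473, -0.154, 0.107], [0.489, -0.146, 0.113], [0.505, -0.136, 0.116]]
soda_can_mid 0.58 [161.5, 204.1] 1825 [[0.297, -0.037, -0.001], [0.328, -0.028, 0.08], [0.36, 0.023, 0.113]]
doming_block_mid 0.96 [343.5, 313.1] 1052 [[0.574, -0.336, 0.0], [0.604, -0.31, 0.024], [0.635, -0.274, 0.027]]
rivet_tin_mid 0.4 [252.8, 257.1] 7202 [[0.395, -0.263, 0.007], [0.483, -0.156, 0.022], [0.578, -0.056, 0.128]]
```

```bash
python3 - <<'E'
from h import *
a=cv2.imread("pics/side0.png")[130:380,100:420];cv2.imwrite("pics/sidec.png",cv2.resize(a,None,fx=2.4,fy=2.4,interpolation=2))
for n in("scene","side"):
    d=np.load(n+"0.npy");v,u=np.nonzero(d>0);P=px2w(n,np.c_[u,v],d[v,u])
    p,rgb=P,cv2.imread(f"pics/{n}0.png")[v,u].astype(int)
    # cap disc top
    m=(abs(P[:,2]-.13)<.003)&(P[:,0]>.40)&(P[:,0]<.48)&(P[:,1]>-.13)&(P[:,1]<-.06)
    print(n,"cap",m.sum(),cv2.minEnclosingCircle(P[m][:,:2].astype(np.float32)),np.median(P[m],0))
    m=(abs(P[:,2]-.128)<.003)&(P[:,0]>.46)&(P[:,0]<.55)&(P[:,1]>-.2)&(P[:,1]<-.1)
    if m.sum()>3:print("scale top",cv2.minAreaRect(P[m][:,:2].astype(np.float32)))
    # base top
    m=(abs(P[:,2]-.022)<.004)&(P[:,0]>.35)&(P[:,0]<.62)&(P[:,1]>-.3)&(P[:,1]<0)&(rgb[:,0]>rgb[:,2]+40)
    print("base",m.sum(),cv2.minAreaRect(P[m][:,:2].astype(np.float32)))
    m=(P[:,2]>.08)&(P[:,0]>.49)&(P[:,0]<.56)&(P[:,1]>-.25)&(P[:,1]<-.17)&(rgb.min(1)>110)
    print("ball",m.sum(),np.percentile(P[m],[2,50,98],axis=0).round(4).tolist())
E
```

```text
scene cap 109 ((0.4469109773635864, -0.09275707602500916), 0.018708394840359688) [ 0.44622378 -0.09186498  0.12860226]
scale top ((0.4779726266860962, -0.12347908318042755), (0.020665165036916733, 0.053983189165592194), 35.69992446899414)
base 1381 ((0.48290592432022095, -0.14620675146579742), (0.11878012120723724, 0.23031526803970337), 33.713653564453125)
ball 68 [[0.5082, -0.2189, 0.086], [0.5173, -0.2075, 0.1032], [0.53, -0.1998, 0.111]]
side cap 194 ((0.4558594226837158, -0.10234423726797104), 0.02552415244281292) [ 0.4498594  -0.09816759  0.12890564]
scale top ((0.47902926802635193, -0.12475602328777313), (0.02350332774221897, 0.059958599507808685), 33.670257568359375)
base 3275 ((0.4862334728240967, -0.15038812160491943), (0.12197467684745789, 0.23053471744060516), 34.32802200317383)
ball 176 [[0.5116, -0.2278, 0.0915], [0.521, -0.2211, 0.105], [0.5328, -0.2084, 0.1111]]
```

View pics/sidec.png

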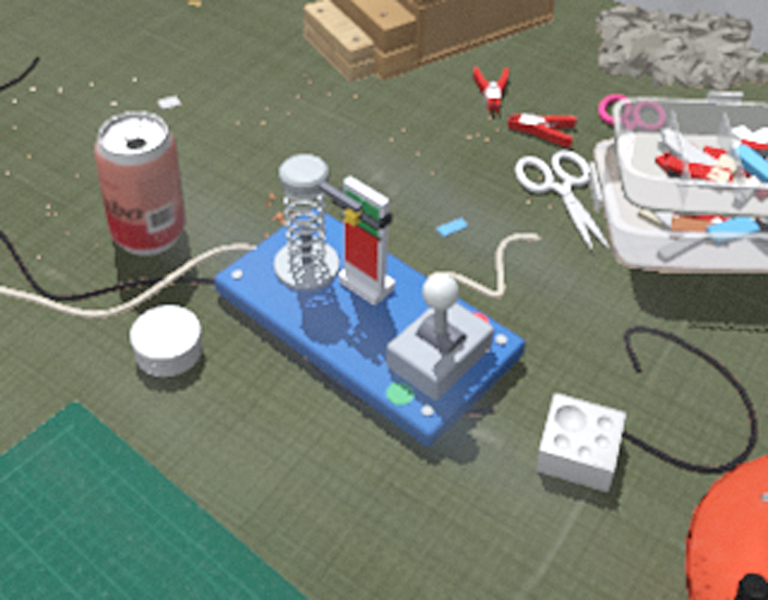

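View pics/scene0.png

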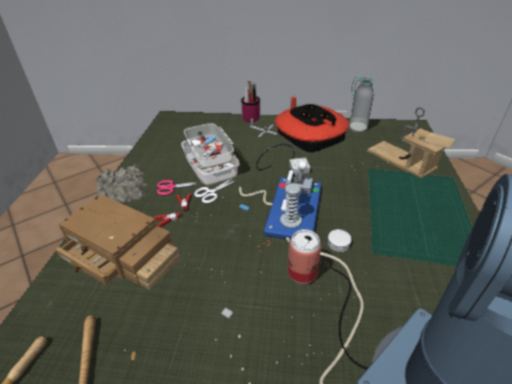

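The side crop shows the cap at crop px (304,172), i.e. image (227,202). The switch ball is at (440,291), the green dot at (399,392) on the near side and the red dot at (480,318). The can stands left of the gauge and the block beyond the switch. The next step is to refine the positions by ray-plane intersection.

```bash
python3 - <<'E'
from h import *
def rp(n,uv,z):
    a=px2w(n,uv,1.)[0];p=cams.camera_params(n);o=-np.array(p["R"]).T@np.array(p["t"]);w=a-o
    return (o+w*(z-o[2])/w[2]).round(4)
s=lambda x,y:(100+(x+.5)/2.4-.5,130+(y+.5)/2.4-.5)
print("cap side",rp("side",s(304,171),.13))
print("ball side",rp("side",s(440,291),.0985))
print("green",rp("side",s(399,393),.022))
print("base corners",rp("side",s(217,280),.022),rp("side",s(432,432),.022),rp("side",s(522,345),.022))
a=cv2.imread("pics/scene0.png")[145:245,250:360];cv2.imwrite("pics/scenec.png",cv2.resize(a,None,fx=6,fy=6,interpolation=2))
print("cap scene guess",rp("scene",(293,187),.13))
for n in("scene","side"):
    p=cams.camera_params(n)
    for X in([.4538,-.1027,.13],[.449,-.096,.13]):
        c=np.array(p["R"])@X+p["t"];c=np.array(p["mtx"])@c;print(n,X,c[:2]/c[2])
E
```

```text
cap side [ 0.449  -0.0993  0.13  ]
ball side [ 0.523  -0.2133  0.0985]
green [ 0.4891 -0.2364  0.022 ]
base corners [ 0.3761 -0.0927  0.022 ] [ 0.5026 -0.2748  0.022 ] [ 0.5932 -0.2151  0.022 ]
cap scene guess [ 0.4462 -0.0948  0.13  ]
scene [0.4538, -0.1027, 0.13] [292.9313369 184.1677926]
scene [0.449, -0.096, 0.13] [292.4919292  186.25584052]
side [0.4538, -0.1027, 0.13] [229.34237552 201.74750213]
side [0.449, -0.096, 0.13] [225.98392509 199.79278155]
```

View pics/scenec.png

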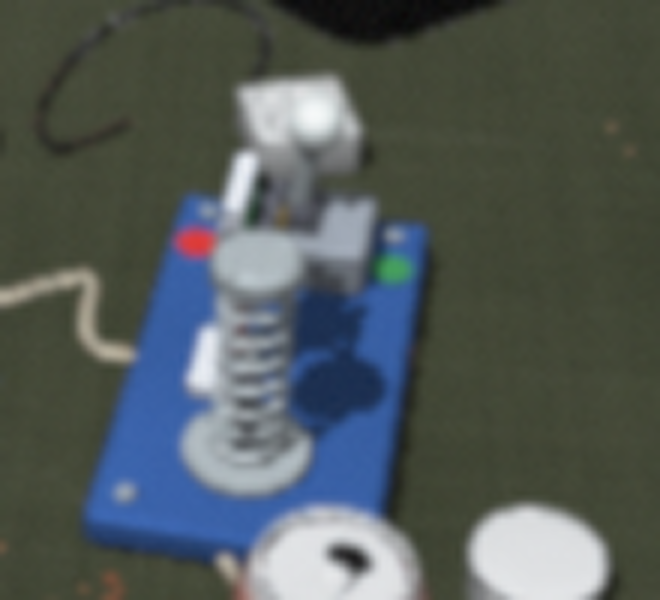

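```bash
python3 -m crank '4 7 6 -8; 8 14 6 -16; 12 21 6 -24; 16 28 6 -32; 20 35 6 -40; 23 42 6 -48; 26 48 6 -56; 28.7 53 6 -64; 28.7 53 6 -70; 28.7 53 6 -70; 28.7 53 6 -70; 28.7 53 6 -70; 28.7 53 6 -70' 0 20
python3 - <<'E'
from h import *
s=r.sense();print(s["time"],s["tcp_pos"],s["eef_rot"],s["contact_force"],s["gripper_width"])
p,d=cams.get_image("wrist");cv2.imwrite("pics/w1.png",p[:,:,::-1]);np.save("w1.npy",d)
for k in ("cap","verdict","pointer"):
    for o in cams.trace(k,"wrist")[:1]:
        c=cloud("wrist",o["region"],d);print(k,o["score"],o["position"],np.percentile(c,[2,50,98],axis=0).round(3).tolist() if len(c) else 0)
E
```

```text
time: 2.1
tcp_pos: [0.4498, -0.0971, 0.2992]
eef_rot: [-0.0, 0.885, -0.466, 0.001]
contact_force: [0.2, -0.5, 0.3]
gripper_width: 0.0003
grasp_force: 0.0
2.1 [ 0.44979067 -0.09705751  0.29918174] [-2.58818712e-04  8.84924085e-01 -4.65734954e-01  5.00382176e-04] [ 0.17168181 -0.52160392  0.27993003] 0.00034522790485828615
cap 0.62 [257.7, 162.9] [[0.435, -0.135, 0.124], [0.455, -0.097, 0.13], [0.48, -0.077, 0.132]]
verdict 0.69 [265.2, 13.2] [[0.511, -0.225, 0.099], [0.522, -0.213, 0.108], [0.534, -0.202, 0.112]]
pointer 0.85 [253.2, 109.4] [[0.468, -0.154, 0.112], [0.482, -0.139, 0.114], [0.501, -0.116, 0.118]]
```

View pics/w1.png

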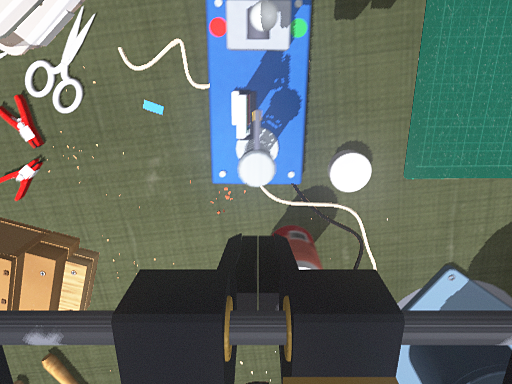

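The wrist view shows the cap disc at px (257,168) and its arm going up to the yellow pointer piece at (255,117). The switch ball is at (263,15), with the red dot on the left and the green dot on the right.

```bash
python3 - <<'E'
from h import *
d=np.load("w1.npy");im=cv2.imread("pics/w1.png");v,u=np.nonzero(d>0);P=px2w("wrist",np.c_[u,v],d[v,u])
m=(abs(P[:,2]-.13)<.004)&(np.hypot(P[:,0]-.45,P[:,1]+.097)<.04)
k=np.zeros(d.shape,np.uint8);k[v[m],u[m]]=255
k=cv2.morphologyEx(k,cv2.MORPH_OPEN,cv2.getStructuringElement(2,(15,15)))
(cx,cy),rad=cv2.minEnclosingCircle(cv2.findNonZero(k));q=px2w("wrist",[[cx,cy]],np.median(d[k>0]));print(cx,cy,rad,q, rad*np.median(d[k>0])/cams.camera_params("wrist")["mtx"][0][0])
m=(abs(P[:,2]-.022)<.006)&(np.hypot(P[:,0]-.48,P[:,1]+.15)<.16)&(im[v,u,0].astype(int)>im[v,u,2]+60)
print("base",cv2.minAreaRect(P[m][:,:2].astype(np.float32)))
for n,uv in(("red",(218.5,27.5)),("green",(299,28))):print(n,px2w("wrist",[uv],d[int(uv[1]),int(uv[0])]))
E
```

```text
257.82818603515625 166.61856079101562 18.692670822143555 [[ 0.4484645  -0.09879192  0.12987643]] 0.018209015932875296
base ((0.4449796974658966, -0.16684499382972717), (0.20199429988861084, 0.22289706766605377), 33.98874282836914)
red [[ 0.56328772 -0.18594884  0.02318912]]
green [[ 0.48679151 -0.23823086  0.02171518]]
```

```bash
python3 -m crank '-0.1 -0.1 -4; -0.1 -0.1 -8; -0.1 -0.1 -12; -0.1 -0.1 -15; -0.1 -0.1 -15.8; -0.1 -0.1 -15.8; -0.1 -0.1 -15.8; -0.1 -0.1 -15.8' 2>&1 | head -3
python3 -m crank '-0.1 -0.1 -4 0; -0.1 -0.1 -8 0; -0.1 -0.1 -12 0; -0.1 -0.1 -15 0; -0.1 -0.1 -15.8 0; -0.1 -0.1 -15.8 0; -0.1 -0.1 -15.8 0; -0.1 -0.1 -15.8 0'
python3 -c "
from h import *
s=r.sense();print(s['time'],s['tcp_pos'],s['contact_force'])"
```

```text
validation failed for argument at $[0]...
time: 3.1
tcp_pos: [0.4491, -0.1011, 0.1423]
eef_rot: [-0.0, 0.885, -0.466, 0.001]
contact_force: [0.0, 0.7, 1.3]
gripper_width: 0.0007
grasp_force: 0.0
3.1 [ 0.44912018 -0.10105195  0.14227249] [0.03525078 0.65487101 1.25435679]
```

```bash
python3 -m crank '0 0.2 -0.4 0; 0 0.2 -0.6 0; 0 0.2 -0.6 0; 0 0.2 -0.6 0; 0 0.2 -0.6 0; 0 0.2 -0.6 0'
python3 -m crank '0 0 -0.05 0; 0 0 -0.05 0'
```

```text
time: 3.7
tcp_pos: [0.448, -0.0985, 0.1348]
eef_rot: [-0.0, 0.885, -0.466, -0.0]
contact_force: [-0.4, -0.6, -0.3]
gripper_width: 0.0006
grasp_force: 0.0
time: 3.9
tcp_pos: [0.4479, -0.0985, 0.1342]
eef_rot: [0.0, 0.885, -0.466, -0.0]
contact_force: [-0.1, 0.8, -0.7]
gripper_width: 0.0006
grasp_force: 0.0
```

```bash
cat > f.py <<'E'
from h import *
F=[];Z=[]
for i in range(4):
    cams.get_image("wrist");s=r.sense();F.append(s["contact_force"]);Z.append(s["tcp_pos"])
print(s["time"],np.mean(Z,0).round(5),np.mean(F,0).round(2),np.std(F,0).round(2))
E
python3 f.py
python3 -m crank '0 0 -0.1 0; 0 0 -0.2 0; 0 0 -0.3 0; 0 0 -0.4 0;0 0 -0.4 0' | grep -E 'pos|cont'; python3 f.py
python3 -m crank '0 0 -0.05 0; 0 0 -0.1 0;0 0 -0.1 0' | grep -E 'pos|cont'; python3 f.py
```

```text
4.1 [ 0.44793 -0.0985   0.1342 ] [-0.25  0.    0.1 ] [0.37 0.37 0.3 ]
tcp_pos: [0.4479, -0.0985, 0.1303]
contact_force: [-0.8, -1.0, 3.6]
4.8 [ 0.44792 -0.0985   0.13036] [-1.26  0.45  4.17] [0.5  0.28 0.5 ]
tcp_pos: [0.4479, -0.0985, 0.1292]
contact_force: [-0.7, -0.0, 4.9]
5.3 [ 0.44792 -0.0985   0.12921] [-1.13  0.24  4.27] [0.38 0.31 0.5 ]
```

```bash

python3 -m crank '0 0 -0.15 0; 0 0 -0.3 0;0 0 -0.45 0; 0 0 -0.6 0; 0 0 -0.75 0; 0 0 -0.9 0; 0 0 -1.05 0; 0 0 -1.2 0; 0 0 -1.2 0' | grep -E 'pos|cont'; python3 f.py
```

```text
tcp_pos: [0.4479, -0.0985, 0.1173]
contact_force: [-1.8, 0.9, 8.3]
6.4 [ 0.44794 -0.0985   0.11741] [-2.31  0.29  8.38] [0.21 0.32 0.42]
```

```bash

python3 -m crank '0 0 -0.15 0; 0 0 -0.3 0;0 0 -0.45 0; 0 0 -0.6 0; 0 0 -0.75 0; 0 0 -0.85 0; 0 0 -0.95 0; 0 0 -0.95 0' | grep -E 'pos|cont'; python3 f.py
python3 -m crank '0 0 0 0;0 0 0 0;0 0 0 0;0 0 0 0;0 0 0 0'| grep -E 'time|pos|cont'; python3 f.py
```

```text
tcp_pos: [0.448, -0.0985, 0.1081]
contact_force: [-3.5, -0.4, 10.9]
7.4 [ 0.44794 -0.0985   0.10808] [-3.08  0.49 10.94] [0.26 0.48 0.35]
time: 7.9
tcp_pos: [0.4479, -0.0985, 0.1081]
contact_force: [-2.8, 0.5, 10.7]
8.1 [ 0.44793 -0.0985   0.1081 ] [-3.3   0.63 10.33] [0.37 0.33 0.35]
```

```bash

python3 -m crank '0 0 -0.1 0; 0 0 -0.2 0;0 0 -0.3 0; 0 0 -0.3 0;0 0 -0.3 0;0 0 -0.3 0;0 0 -0.3 0;0 0 -0.3 0;0 0 -0.3 0;0 0 -0.3 0;0 0 -0.3 0' | grep -E 'pos|cont'; python3 f.py
```

```text
tcp_pos: [0.4479, -0.0985, 0.1052]
contact_force: [-3.4, 0.5, 11.9]
9.4 [ 0.44795 -0.09849  0.10516] [-3.55  0.72 11.62] [0.44 0.29 0.55]
```

```bash

python3 -m crank '0 0 0.3 0; 0 0 0.8 0;0 0 1.4 0; 0 0 2 0;0 0 2.6 0;0 0 4 0;0 0 7 0; 0 0 11 0; 0 0 15 0; 0 0 18 0; 0 0 18 0' | grep -E 'time|pos|cont'
python3 - <<'E'
from h import *
p,d=cams.get_image("side");a=p[195:275,215:295,::-1];cv2.imwrite("pics/s2.png",cv2.resize(a,None,fx=7,fy=7,interpolation=2));cv2.imwrite("side2full.png",p[:,:,::-1]);np.save("side2.npy",d)
q=cams.camera_params("side");K=np.array(q["mtx"])
for o in cams.trace("pointer","side")[:2]:
    c=cloud("side",o["region"],d);print(o["score"],o["position"],np.percentile(c,[5,50,95],axis=0).round(4).tolist())
m=np.array([.525,-.2121]);x=np.array([.825,.565]);y=np.array([-.565,.825])
for z in(.128,.1165,.0925,.07):
    X=np.r_[m+y*.09+x*.011,z];c=K@(np.array(q["R"])@X+q["t"]);uv=c[:2]/c[2];print(z,uv,(uv-[215,195])*7)
p,d=cams.get_image("wrist")
for o in cams.trace("pointer","wrist")[:1]:
    c=cloud("wrist",o["region"],d);print("wrist",o["score"],np.percentile(c,[5,50,95],axis=0).round(4).tolist())
for o in cams.trace("cap","wrist")[:1]:
    c=cloud("wrist",o["region"],d);print("cap",o["score"],np.percentile(c,[5,50,95],axis=0).round(4).tolist())
E
```

```text
time: 10.5
tcp_pos: [0.4505, -0.0989, 0.2885]
contact_force: [0.9, -0.7, -0.3]
0.43 [229.1, 207.3] [[0.4346, -0.1366, 0.1105], [0.4543, -0.1063, 0.1269], [0.4806, -0.081, 0.1299]]
0.128 [248.97550628 210.48683897] [237.82854394 108.40787279]
0.1165 [248.90357672 215.2366527 ] [237.32503704 141.6565689 ]
0.0925 [248.75762144 224.87469929] [236.30335005 209.12289501]
0.07 [248.62566791 233.58815046] [235.37967535 270.1170532 ]
wrist 0.9 [[0.4691, -0.1513, 0.0896], [0.4823, -0.1393, 0.0911], [0.4985, -0.1147, 0.0944]]
cap 0.74 [[0.4337, -0.1344, 0.1238], [0.4514, -0.1005, 0.1283], [0.4731, -0.0823, 0.1298]]
```

View pics/s2.png

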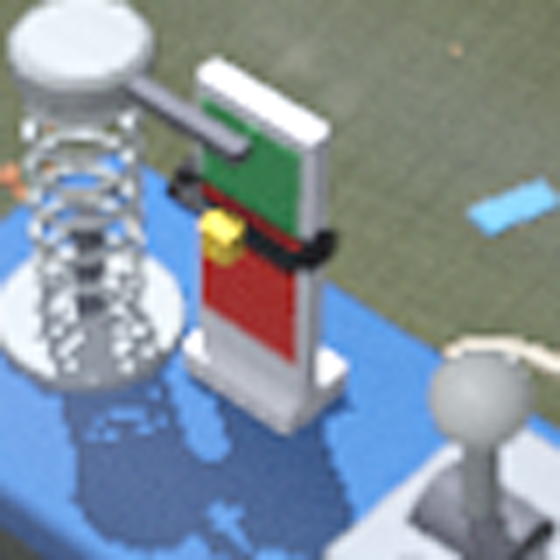

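The pointer stands close to the line, with a red patch visible at about (215,198) above the yellow piece. I need a finer measurement.

```bash
python3 - <<'E'
from h import *
p=cv2.imread("side2full.png");a=p[200:250,236:266];cv2.imwrite("pics/s3.png",cv2.resize(a,None,fx=12,fy=12,interpolation=0))
m=np.array([.525,-.2121]);x=np.array([.825,.565]);y=np.array([-.565,.825])
C=m+.085*y
# depth in gauge frame from wrist & side: dark/yellow pixels near pointer
for n in("wrist","side"):
  im,d=cams.get_image(n);v,u=np.nonzero(d>0);P=px2w(n,np.c_[u,v],d[v,u]);g=np.c_[(P[:,:2]-C)@x,(P[:,:2]-C)@y,P[:,2]]*1000;c=im[v,u].astype(int)
  box=(abs(g[:,0]-3)<22)&(abs(g[:,1]-5)<28)&(g[:,2]>60)&(g[:,2]<135)
  for nm,f in(("yellow",(c[:,0]>120)&(c[:,1]>100)&(c[:,2]<80)),("black",c.max(1)<45),("green",(c[:,1]>c[:,0]+30)&(c[:,1]>c[:,2]+20)),("red",(c[:,0]>c[:,1]+60)&(c[:,1]<70)),("white",c.min(1)>150)):
    k=box&f;print(n,nm,k.sum(),np.percentile(g[k],[3,50,97],axis=0).round(1).tolist() if k.sum()>2 else "")
E
```

```text
wrist yellow 0 
wrist black 0 
wrist green 37 [[12.6, -11.3, 120.9], [12.8, 3.5, 122.2], [13.0, 18.8, 123.5]]
wrist red 3 [[12.6, -7.3, 71.1], [12.6, -5.4, 71.5], [12.6, -0.7, 72.2]]
wrist white 586 [[1.0, -14.3, 125.2], [15.4, 8.1, 127.6], [21.0, 30.0, 129.6]]
side yellow 21 [[-1.5, -1.8, 76.3], [0.4, 2.0, 90.0], [12.3, 13.1, 93.9]]
side black 25 [[6.8, -20.7, 90.2], [9.7, -18.4, 91.8], [17.1, 5.2, 95.1]]
side green 126 [[12.3, -11.4, 93.5], [14.0, -0.3, 105.7], [15.4, 19.7, 121.1]]
side red 80 [[11.5, -12.2, 60.8], [14.0, -0.2, 69.8], [15.2, 17.9, 90.5]]
side white 145 [[2.0, -16.1, 75.9], [15.6, 3.4, 125.5], [21.7, 28.5, 128.3]]
```

View pics/s3.png

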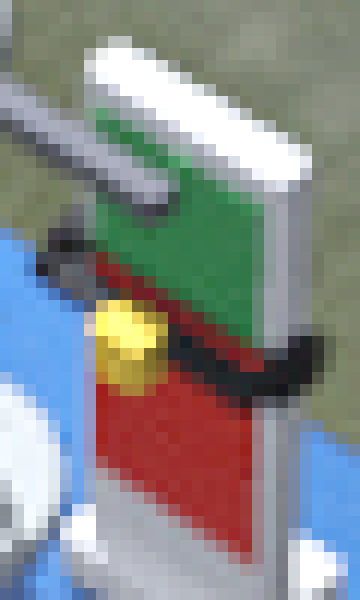

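The depth readings put the pointer bar's top at or below 95 mm, with the centre around 90 mm and the travel around 25 mm. A dark and red strip shows between the green and the bar, so the pointer is on or below the line and the verdict is red. Next I place the fingers on the green side of the ball.

```bash

python3 -m crank '1 -4 0 0; 2 -8 0 0; 3 -12 0 0; 3.6 -14.2 0 0; 3.6 -14.2 -4 0; 3.6 -14.2 -8 0; 3.6 -14.2 -12 0; 3.6 -14.2 -16 0; 3.6 -14.2 -19 0; 3.6 -14.2 -21 0; 3.6 -14.2 -21 0; 3.6 -14.2 -21 0' | grep -E 'time|pos|cont'
python3 - <<'E'
from h import *
p,d=cams.get_image("side");a=p[170:330,180:380,::-1];cv2.imwrite("pics/s4.png",cv2.resize(a,None,fx=3.5,fy=3.5,interpolation=2))
print(r.sense()["tcp_pos"])
E
```

```text
time: 12.05
tcp_pos: [0.4838, -0.2404, 0.0746]
contact_force: [0.4, 0.3, 0.4]
[ 0.48446912 -0.24070282  0.07537511]
```

View pics/s4.png

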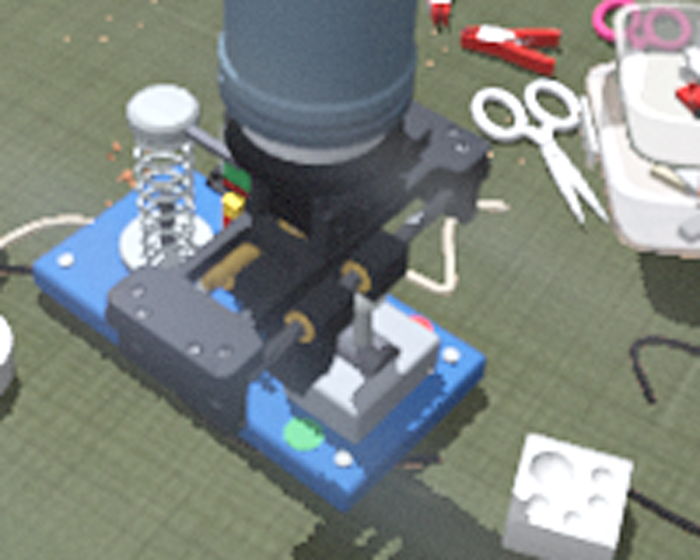

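The closed fingers stand on the green side, left of the stalk at (365,320). The gripper body clears the scale and nothing has been touched. Now I push toward the red dot.

```bash

python3 -m crank '0.5 0.34 0 0; 1 0.68 0 0; 1.4 0.95 0 0; 1.8 1.2 0 0; 2.2 1.5 0 0; 2.5 1.7 0 0; 2.8 1.9 0 0; 3.1 2.1 0 0; 3.1 2.1 0 0' | grep -E 'time|pos|cont'; python3 f.py
python3 -m crank '0.1 0.07 0 0; 0.2 0.14 0 0; 0.3 0.2 0 0; 0.3 0.2 0 0' | grep -E 'time|pos|cont'; python3 f.py
```

```text
time: 13.0
tcp_pos: [0.5155, -0.219, 0.0747]
contact_force: [-0.4, 0.1, -0.5]
13.2 [ 0.51505 -0.21925  0.07463] [-0.58 -0.11  0.33] [0.15 0.83 0.32]
time: 13.6
tcp_pos: [0.5179, -0.2175, 0.0746]
contact_force: [-1.9, -0.3, -0.2]
13.8 [ 0.51787 -0.21746  0.07466] [-0.87 -0.27 -0.43] [0.41 0.23 0.44]
```

```bash

python3 -m crank '0.15 0.1 0 0; 0.3 0.2 0 0; 0.3 0.2 0 0' | grep -E 'time|pos|cont'; python3 f.py
python3 -m crank '-1 -0.7 0 0; -3 -2.1 0 0; -4 -2.8 0 0; -4 -2.8 4 0; -4 -2.8 8 0; -4 -2.8 12 0; -4 -2.8 16 0; -4 -2.8 16 0; -4 -2.8 16 0' | grep -E 'time|pos|cont'
python3 - <<'E'
from h import *
x=np.array([.825,.565]);y=np.array([-.565,.825]);m=np.array([.525,-.2121])
for n in("side","wrist"):
    p,d=cams.get_image(n)
    if n=="side":cv2.imwrite("pics/s5.png",cv2.resize(p[170:330,180:380,::-1],None,fx=3.5,fy=3.5,interpolation=2))
    for k in("verdict","pointer","cap"):
      for o in cams.trace(k,n)[:1]:
        c=cloud(n,o["region"],d);g=np.c_[(c[:,:2]-m)@x,(c[:,:2]-m)@y,c[:,2]]*1000
        print(n,k,o["score"],np.percentile(g,[5,50,95],axis=0).round(1).tolist())
E
```

```text
time: 14.1
tcp_pos: [0.5212, -0.2152, 0.0747]
contact_force: [-0.5, -0.7, -1.5]
14.3 [ 0.52128 -0.21531  0.0748 ] [-0.01 -0.38 -0.25] [0.33 0.49 0.41]
time: 15.2
tcp_pos: [0.481, -0.244, 0.2354]
contact_force: [0.4, 0.0, -0.6]
side verdict 0.54 [[6.7, -13.1, 60.7], [15.8, -4.0, 96.1], [28.4, 5.0, 106.0]]
side pointer 0.61 [[-14.0, 87.0, 119.9], [-5.4, 128.2, 125.9], [1.7, 146.1, 129.9]]
side cap 0.48 [[-40.5, 66.4, 110.8], [-4.4, 127.3, 125.5], [7.8, 153.6, 164.7]]
wrist verdict 0.93 [[6.6, -12.4, 63.6], [18.5, -3.7, 102.9], [31.2, 5.7, 107.9]]
wrist pointer 0.71 [[0.2, 64.6, 90.0], [7.6, 79.1, 93.4], [17.9, 92.1, 96.4]]
```

View pics/s5.png

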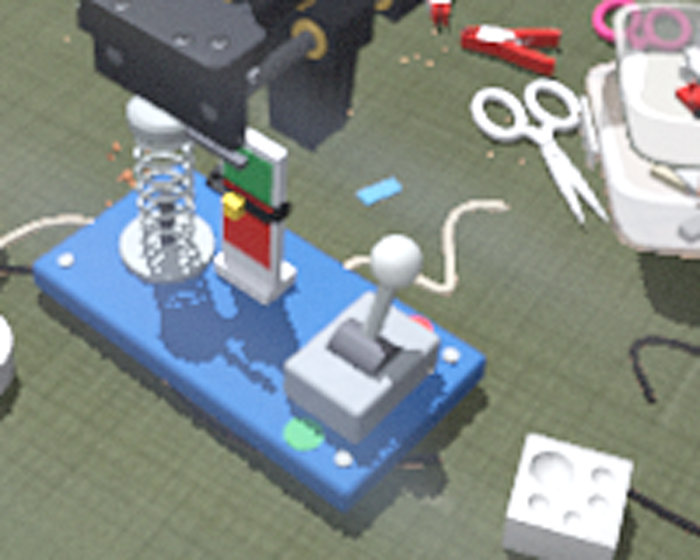

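The ball is at about +19 mm, roughly 0.85 rad, which is marginal. I'll push again to the stop.

```bash

python3 -m crank '0 0 -5 0; 0 0 -10 0; 0 0 -14 0; 0 0 -16 0; 1.5 1.05 -16 0; 3 2.1 -16 0; 3.8 2.65 -16 0; 4.1 2.87 -16 0; 4.3 3 -16 0; 4.5 3.15 -16 0; 4.5 3.15 -16 0' | grep -E 'time|pos|cont'; python3 f.py
```

```text
time: 16.7
tcp_pos: [0.5256, -0.2128, 0.0751]
contact_force: [-0.3, -1.1, 1.0]
16.9 [ 0.52562 -0.21265  0.07491] [-1.05 -1.54  1.41] [0.41 0.59 0.41]
```

```bash

python3 -m crank '0.1 0.07 0 0; 0.2 0.14 0 0;0.2 0.14 0 0' | grep -E 'time|pos|cont'; python3 f.py
```

```text
time: 17.2
tcp_pos: [0.5258, -0.2125, 0.0747]
contact_force: [-7.0, -4.7, 7.5]
17.4 [ 0.52583 -0.21249  0.07474] [-6.96 -4.68  6.93] [0.21 0.37 0.78]
```

The end stop is reached at about 8 N. I retreat, then measure the pointer and switch with the wrist camera.

```bash

python3 -m crank '-1 -0.7 0 0; -3 -2.1 0 0; -4.5 -3.1 0 0; -4.5 -3.1 4 0; -4.5 -3.1 8 0; -4.5 -3.1 13 0; -4.5 -3.1 18 0; -6 2 20 0; -7 6 20 0; -7.5 9 20 0; -7.5 9 20 0; -7.5 9 20 0' | grep -E 'time|pos|cont'
python3 - <<'E'
from h import *
x=np.array([.825,.565]);y=np.array([-.565,.825]);m=np.array([.525,-.2121])
for n in("wrist","side"):
    p,d=cams.get_image(n)
    if n=="wrist":cv2.imwrite("w6.png",p[:,:,::-1])
    v,u=np.nonzero(d>0);P=px2w(n,np.c_[u,v],d[v,u]);g=np.c_[(P[:,:2]-m)@x,(P[:,:2]-m)@y-85,P[:,2]*1000]
    g[:,:2]=np.c_[(P[:,:2]-m)@x,(P[:,:2]-m)@y-.085]*1000
    for nm,lo,hi in(("barR",(-5,-21,80),(20,-16,120)),("barL",(-5,26.5,80),(20,31,120)),("ball",(-60,-110,85),(60,-65,115)),("barmid",(-6,-14,80),(10,24,112)),("scaletop",(8,-15,122),(22,25,131)),("captop",(-12,45,120),(12,65,140))):
        k=((g>lo)&(g<hi)).all(1);print(n,nm,k.sum(),np.percentile(g[k],[5,50,95],axis=0).round(1).tolist() if k.any() else "")
E
```

```text
time: 18.6
tcp_pos: [0.4528, -0.1206, 0.2748]
contact_force: [-0.9, 0.4, 0.1]
wrist barR 110 [[4.6, -20.6, 89.3], [13.7, -18.1, 94.8], [19.5, -16.3, 113.6]]
wrist barL 6 [[9.3, 26.8, 94.4], [11.6, 26.9, 95.1], [13.9, 27.1, 95.4]]
wrist ball 714 [[16.5, -96.3, 95.3], [26.1, -85.7, 101.5], [36.7, -75.9, 105.2]]
wrist barmid 227 [[-1.1, -12.3, 91.0], [6.9, -1.0, 92.3], [9.7, 20.6, 94.8]]
wrist scaletop 404 [[12.9, -13.2, 123.3], [16.5, 3.6, 127.9], [20.3, 20.7, 129.1]]
wrist captop 519 [[-10.8, 46.0, 129.1], [0.3, 54.8, 130.2], [10.6, 64.0, 131.3]]
side barR 43 [[5.7, -20.6, 87.4], [15.6, -17.8, 94.1], [19.6, -16.2, 116.3]]
side barL 1 [[1.9, 28.0, 118.8], [1.9, 28.0, 118.8], [1.9, 28.0, 118.8]]
side ball 168 [[17.3, -98.4, 88.7], [23.2, -90.2, 98.7], [34.7, -79.3, 104.3]]
side barmid 74 [[-0.3, -11.3, 85.8], [4.4, 2.3, 91.1], [9.2, 19.8, 94.1]]
side scaletop 84 [[14.1, -13.5, 123.1], [16.4, 2.3, 126.5], [21.1, 20.2, 128.3]]
side captop 101 [[-11.3, 46.3, 126.7], [-0.5, 55.1, 128.6], [11.0, 63.7, 130.4]]
```

```bash
python3 -c "
from plant import job
print(job.job_done())"
```

```text
the job is handed in; nothing more can be done
None
```

I loaded the spring to about 12 N, held it for over half a second and let it up. By my measurement the pointer stopped about 2 mm below the line (red), so I threw the switch to the red dot and handed the job in; no verdict came back.

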